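Close the battery bay of the lamp driver

ROBOT

A 6-joint arm with a two-finger parallel gripper is mounted at the origin on the work surface. World frame = base frame: x ahead of the robot, y to its left, z up, the work surface at z = 0. Lengths are in m, angles in rad, forces in N, time in s.
With the tool pointing down it reaches from about 0.275 to 1 m from the base axis. Payload 8.4 kg.
Tool frame: the origin (TCP) lies on the centre line of the jaws, within the pads' length; the fingertips stand 17 mm ahead of it and the grasp point (between the pads) lies 2 mm behind it (bot.tcp_to_tips is the y of the fingertips in the tool frame, in m); y points along the fingers, z is the direction in which the jaws open and shut, and the axes are right-handed (so a half turn about y gives the same grasp; the last joint's range is limited). The gripper opens to 85 mm and grips with 20 to 120 N. Pads are 22 mm wide; open, the fingers measure 114 mm over their backs; the gripper's body (76 mm by 85 mm) begins 54 mm behind the grasp point. The pads swing forward as they close: fully open they stand 13 mm farther back than shut.
Start: joints at [-1.169, 0.353, 1.633, -0, 1.155, -0.002], TCP at [0.246, -0.575, 0.248] pointing down, gripper open.
Joint ranges: [-2.63, 2.63], [-0.92, 2.1], [0.06, 2.66], [-1.3, 4.44], [0, 2.69], [-3.02, 3.02]. Speed limits (rad/s): [2.22, 2.22, 2.79, 3.14, 3.14, 3.14].

INTERFACE

Orientations are given as a unit quaternion [x, y, z, w].
In Python, from workcell import bot, hand, kinematics, get_obs, vision, hand_in gives the robot as it stands. The module is installed in compiled form; this text tells all that it offers. Calls block until the motion is done:
- bot.reach(position, orientation): joint-space move of the TCP to a pose.
- bot.servo_line(position, ori=None, velocity=0.15): straight line of the TCP; ori=None keeps the orientation; velocity is the mean speed in m/s.
- bot.goto_joints(angles): joint-space move.
- hand.move_gripper(opening, strength=None): finger opening in m; strength is the grip in N (None keeps the last); returns when the fingers have stopped.
- bot.dwell(seconds).
- kinematics.solve_ik(position, orientation): joint angles nearest the present ones, or None.
- get_obs(): the state.
- vision.read_camera(name): name is "scene" or "top" or "wrist"; returns a dict with "frame" (480x640x3 uint8, red, green, blue), "intrinsics" (3x3 intrinsics, pixels), "view" (4x4, takes a point from world to camera coordinates). Camera axes: x right, y down, z forward; pixel columns grow to the right and rows downward; lengths in m; the calibration is good to about 2 mm. A picture is of the moment at which its call begins. There is no depth.
A pose or a line that the arm cannot do raises bot.IKError and nothing moves.
- hand_in(): hands the job in, once; it reports no verdict.
The state is a dict: "time_s": time; "joint_pos": joint angles; "joint_vel": joint speeds; "joint_efforts": joint torques, N m; "position": TCP position; "orientation": TCP orientation; "wrist_force": force on the tool from outside, world axes, zero at the start; "ft_torque": the same for the moment, N m; "gripper_width": finger opening in m.
Only numpy, scipy, OpenCV 4.12 (cv2) and the standard library are available. Lean on these libraries where they do the work, as an engineer would, in place of code of your own. Each camera call takes 0.05 s, during which the arm holds its last target. There are 200 camera calls.

TASK

Put the orange battery cover onto the teal lamp driver: turn it so that its outline matches the bay, hook its tongue under the lip first, then push the other end down until the yellow catch snaps over it and the cover sits fully home. Then let go of it, and leave the glue bottle, the carton, the grey puck and the copper tape roll where they are.

Things in the scene. Friction and masses are not known exactly. Their poses are not given: they have to be found in the camera images.
- cover: Orange battery cover, 50 g, flat on the mat, right side up. Origin: centre of the plate's underside; z up, x from tongue end to catch end. Plate 84 x 56 x 7 mm (x -42..42, y -28..28); its corner x > 25, y > 8 is cut away. The last 5 mm (x 37..42) are only 4 mm thick: the catch snaps over this step.
- rib (a point): Centre of the top of the cover's straight grip rib, at cover (7, 0, 25) mm; cover's axes. The rib runs along x: 42 mm long (cover x -14..28), 12 mm wide (y -6..6), standing 18 mm tall on the plate (z 7..25).
- tongue (a point): Middle of the outer lower edge of the cover's tongue, at cover (-50, -10, 0) mm; cover's axes. The tongue is 8 mm long (cover x -50..-42), 24 wide (y -22..2), 3 thick, flush with the underside.
- press_pad (a point): Point on top of the cover's rib near the catch end, at cover (22, 0, 25) mm: a good place to push that end down with closed fingers.
- driver: Teal lamp driver, a box fixed to the table, x -68..68, y -40..68, 40 mm high, with an open battery bay in its top showing two cells. Origin on the table under the bay's centre; z up; x from the lip end to the catch end of the bay. A flat black control strip lies beside the bay at y 37..63.
- bay (a point): Centre of the bay's floor (ledges that carry the cover), 30 mm above the table, 10 mm below the rim; driver's axes. The seated cover's origin and axes coincide with it, with 1.5 mm play a side. Opening x -43.5..43.5, y -29.5..29.5; a solid block fills its corner x > 26.5, y > 9.5 up to the rim.
- slot (a point): Floor of the tongue slot, at bay (-48, -10, 0) mm. The slot runs under the lip at the bay's -x end: x -52..-43.5, y -24.5..4.5, 5.5 mm high; the lip above it is 4.5 mm thick, up to the rim. The tongue gets in only with the cover tilted about 12 (10 to 15) degrees, tongue end down, and slid towards -x along the floor.
- catch (a joint): Sprung yellow catch in the bay's +x end wall. In m: 0 = out (rest), up to 0.006 = pushed back to +x. Spring 1000 N/m, 2 N preload. Pushing the cover's end down its ramp (about 3 to 12 N on the rib's catch end) drives it back; then it snaps out over the cover's 4 mm step, which holds the cover in.
- catch_nose (a point): Tip of the catch's nose, at bay (39, -10, 6.5) mm at rest: 4.5 mm out of the wall, 20 mm wide (y -20..0). The hook's underside is 5.5 mm above the bay floor; its ramp rises from the nose to about 17 mm above the floor.
- glue: White glue bottle standing, 44 mm across, 100 mm high; origin at its underside. Leave alone.
- carton: Teal-blue closed carton, 60 by 90 by 24 mm; origin at its underside's centre. Leave alone.
- puck: Grey round puck (small speaker), 56 mm across, 30 mm high; origin at its underside. Leave alone.
- tape: Copper tape roll lying flat, 60 mm across, 15 mm high; origin at its underside. Leave alone.

How it is judged:
On the way, in this order (a step that is already met when the one before it is completed fails the run):
1. the cover is lifted clear of the mat (height (world z) of cover above 0.05 m), for 0.1 s.
2. the cover's tongue is in the slot under the lip (x of tongue in the frame of bay between -0.053 and -0.046 m and y of tongue in the frame of bay between -0.014 and -0.006 m and z of tongue in the frame of bay between -0.002 and 0.003 m), for 0.1 s.
At the end, for the whole second after the job is handed in: Cover flat in the bay: origin within 3 mm (x, y) and 1.5 mm (height) of site bay, x axis within 0.07 rad of the bay's, level within 0.03 rad, tongue under the lip, catch sprung back out (joint below 1.2 mm), released, at rest; bystanders upright, within 20 mm of their places (x of cover in the frame of bay between -0.003 and 0.003 m and y of cover in the frame of bay between -0.003 and 0.003 m and z of cover in the frame of bay between -0.0015 and 0.0015 m and x of tongue in the frame of bay between -0.0535 and -0.047 m and z of press_pad in the frame of bay between 0.0235 and 0.0265 m and angle between the x axis of cover and the x axis of bay, either way round below 0.07 rad and angle between cover's own z axis and vertical below 0.03 rad and value of joint catch below 0.0012 m and y of tongue in the frame of bay below -0.005 m and linear speed of cover below 0.01 m/s); the robot touches nothing.
It fails at once if the glue is pushed away (over 20 mm) or tipped (distance of glue from where it was at the start of the episode above 0.02 m or angle between glue's own z axis and vertical above 0.4 rad).
It fails at once if the carton is pushed away (over 20 mm) or tipped (distance of carton from where it was at the start of the episode above 0.02 m or angle between carton's own z axis and vertical above 0.4 rad).
It fails at once if the puck is pushed away (over 20 mm) or tipped (distance of puck from where it was at the start of the episode above 0.02 m or angle between puck's own z axis and vertical above 0.4 rad).
It fails at once if the tape is pushed away (over 20 mm) or tipped (distance of tape from where it was at the start of the episode above 0.02 m or angle between tape's own z axis and vertical above 0.4 rad).
It also fails if it takes over 40 s, if anything falls off the work surface, if the arm or the gripper's body presses on something with over 40 N, if the wrist force passes 120 N, or if a joint passes its speed limit or range.

## Working session

There is one attempt and no reset: what is moved stays moved. The work goes in short steps, each a Python script; the robot and the scene stay as the last script left them, time stands still between calls to the robot, and variables do not carry over. Pictures are saved under pics/ and viewed, about 8 in all and at most 12, crops included, and the job is handed in when it is done.

```bash
mkdir -p pics; python3 - <<'E'
from workcell import bot,hand,get_obs,vision
import cv2,numpy as np
o=get_obs();print(o)
ims=[]
for n in("top","scene"):
    c=vision.read_camera(n);cv2.imwrite(f"pics/{n}0.png",c["frame"][:,:,::-1]);print(n,c["intrinsics"].tolist(),np.round(c["view"],4).tolist())
print(bot.tcp_to_tips)
E
```

```text
{'time_s': 0.0, 'joint_pos': array([-1.16939746e+00,  3.53678930e-01,  1.63413809e+00,  3.23551736e-05,
        1.15519849e+00, -2.41431381e-03]), 'joint_vel': array([-0.00136933, -0.00124764, -0.00012543,  0.00086034,  0.000299  ,
        0.00074125]), 'joint_efforts': array([ 3.12720447e-03, -6.05243254e+01, -3.42066658e+01,  3.14034141e-04,
        9.31287504e-03, -9.91664052e-06]), 'position': array([ 0.24540237, -0.57431104,  0.24754075]), 'orientation': array([-0.14188633,  0.69323853, -0.69224823,  0.14170746]), 'wrist_force': array([-0.27376884,  0.55943763,  0.27248335]), 'ft_torque': array([0.02851459, 0.04271495, 0.03777664]), 'gripper_width': 0.08536704160254029}
top [[564.4097404760159, 0.0, 323.70328942231026], [0.0, 564.4097404760159, 239.50247501586398], [0.0, 0.0, 1.0]] [[-0.0285, -0.9996, 0.0077, 0.0213], [-0.9961, 0.0278, -0.0841, 0.6327], [0.0839, -0.0101, -0.9964, 0.8868], [0.0, 0.0, 0.0, 1.0]]
scene [[480.3586689554584, 0.0, 313.42470651106754], [0.0, 480.3586689554584, 238.57527896234896], [0.0, 0.0, 1.0]] [[-0.7417, 0.6707, -0.0081, 0.4241], [0.4081, 0.4416, -0.799, -0.2199], [-0.5323, -0.596, -0.6012, 1.3591], [0.0, 0.0, 0.0, 1.0]]
0.017
```

View pics/top0.png

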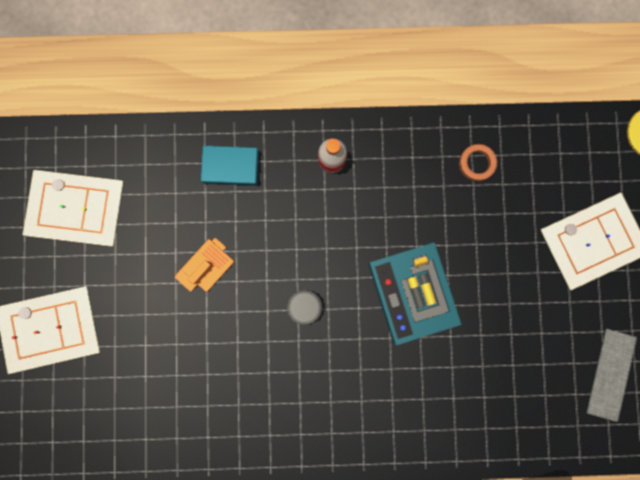

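View pics/scene0.png

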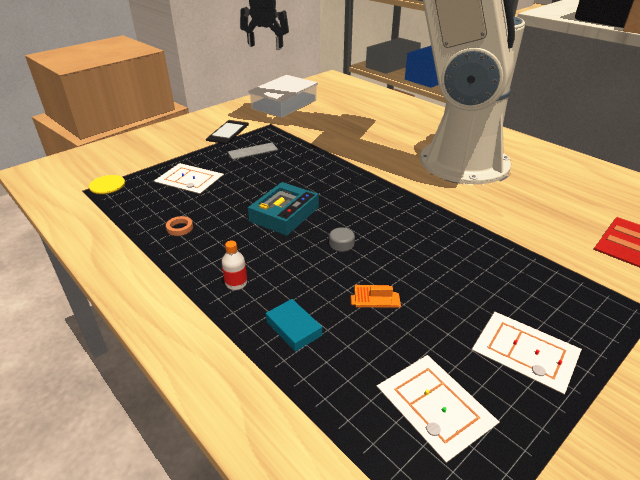

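```bash
cat > h.py <<'E'
from workcell import bot,hand,kinematics,get_obs,vision,hand_in
import numpy as np,cv2
from scipy.spatial.transform import Rotation as R
def onplane(c,px,z):
    K,V=np.array(c["intrinsics"]),np.array(c["view"])
    px=np.atleast_2d(px).astype(float)
    d=(V[:3,:3].T@np.linalg.inv(K)@np.c_[px,np.ones(len(px))].T).T
    o=-V[:3,:3].T@V[:3,3]
    return o+d*((z-o[2])/d[:,2])[:,None]
def proj(c,P):
    K,V=np.array(c["intrinsics"]),np.array(c["view"])
    q=K@(V[:3,:3]@np.atleast_2d(P).T+V[:3,3:]);return (q[:2]/q[2]).T
def ori(jaw,pitchR=None):
    """tool down, jaws opening along world angle jaw; pitchR premultiplied"""
    z=np.array([np.cos(jaw),np.sin(jaw),0]);y=np.array([0,0,-1.]);x=np.cross(y,z)
    r=R.from_matrix(np.c_[x,y,z])
    return ((pitchR*r) if pitchR is not None else r).as_quat()
def mask(im,lo,hi):
    return cv2.inRange(cv2.cvtColor(im,cv2.COLOR_RGB2HSV),lo,hi)
E
python3 - <<'E'
from h import *
c=vision.read_camera("top")
print("driver corners",onplane(c,[[371,262],[436,244],[460,325],[397,343]],.04).round(3).tolist())
print("cover",onplane(c,[205,265],.01),"bystanders puck,bottle,carton",onplane(c,[[305,307],[333,160],[230,166]],.02).round(3).tolist())
w=vision.read_camera("wrist");V=w["view"];o=get_obs()
T=R.from_quat(o["orientation"]).as_matrix()
cp=-V[:3,:3].T@V[:3,3]
print("cam in tool",(T.T@(cp-o["position"])).round(3),"fwd in tool",(T.T@V[2,:3]).round(3),"camx in tool",(T.T@V[0,:3]).round(3),w["intrinsics"][0][0])
E
```

```text
driver corners [[0.594, -0.071, 0.04], [0.62, -0.175, 0.04], [0.491, -0.207, 0.04], [0.465, -0.107, 0.04]]
cover [[0.59791352 0.19895054 0.01      ]] bystanders puck,bottle,carton [[0.525, 0.037, 0.02], [0.765, -0.016, 0.02], [0.759, 0.154, 0.02]]
cam in tool [-0.074 -0.125 -0.   ] fwd in tool [ 0.287  0.958 -0.   ] camx in tool [-0.001  0.001  1.   ] 404.38100282634895
```

```bash
python3 - <<'E'
from h import *
def go(p,jaw):
    best=None;cur=get_obs()["joint_pos"]
    for j in (jaw,jaw+np.pi):
        q=kinematics.solve_ik(p,ori(j))
        if q is not None:
            d=np.abs(np.array(q)-cur).max()
            if best is None or d<best[0]: best=(d,q,j)
    bot.goto_joints(best[1]);print(best[2],np.round(best[1],2))
import pickle
go([.546,-.154,.20],.25+np.pi/2)
w=vision.read_camera("wrist");pickle.dump(w,open("drv.pkl","wb"));a=w["frame"]
go([.598,.199,.17],.25+np.pi/2)
w=vision.read_camera("wrist");pickle.dump(w,open("cov.pkl","wb"));b=w["frame"]
cv2.imwrite("pics/drv.png",a[:,:,::-1]);cv2.imwrite("pics/cov.png",b[:,:,::-1])
print(get_obs()["time_s"])
E
```

```text
4.96238898038469 [-0.28  0.32  1.8  -0.    1.02  1.04]
4.96238898038469 [ 0.32  0.44  1.69 -0.    1.01  1.64]
3.525
```

View pics/drv.png

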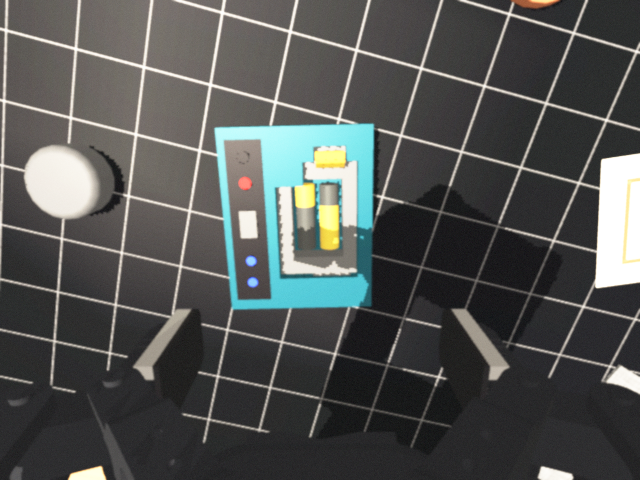

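View pics/cov.png

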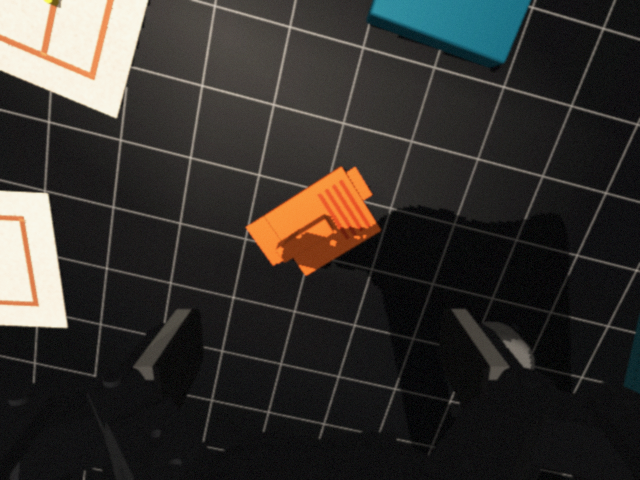

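```bash
cat >> h.py <<'E'
def fit(c,px,model,z,m):
    g=cv2.GaussianBlur(m,(3,3),0)
    p=cv2.cornerSubPix(g,np.array(px,np.float32).reshape(-1,1,2),(5,5),(-1,-1),(3,30,.01)).reshape(-1,2)
    W=np.array([onplane(c,a,zz)[0,:2] for a,zz in zip(p,z)]);M=np.array(model)/1000.
    mc,wc=M.mean(0),W.mean(0);H=(M-mc).T@(W-wc)
    yaw=np.arctan2(H[0,1]-H[1,0],H[0,0]+H[1,1]);r=np.array([[np.cos(yaw),-np.sin(yaw)],[np.sin(yaw),np.cos(yaw)]])
    t=wc-r@mc;res=(W-(M@r.T+t))*1000
    print("px",p.round(1).tolist(),"\nt",t.round(4),"yaw",round(yaw,4),"res mm",res.round(1).tolist());return t,yaw
E
python3 - <<'E'
from h import *
import pickle
d=pickle.load(open("drv.pkl","rb"));c=pickle.load(open("cov.pkl","rb"))
m=mask(d["frame"],(82,120,90),(105,255,255))
m=cv2.morphologyEx(m,cv2.MORPH_CLOSE,np.ones((3,3)))
fit(d,[[216,127],[373,124],[371,306],[232,308]],[[68,68],[68,-40],[-68,-40],[-68,68]],[.04]*4,m)
m=mask(c["frame"],(3,140,60),(22,255,255))
fit(c,[[343,167],[380,230],[247,228],[273,265],[303,275]],[[-42,-28],[-42,28],[42,-28],[42,8],[25,28]],[.007,.007,.004,.004,.007],m)
E
```

```text
px [[216.0, 127.0], [372.8999938964844, 123.80000305175781], [370.3999938964844, 305.3999938964844], [233.39999389648438, 309.3999938964844]] 
t [ 0.5471 -0.1518] yaw 0.2742 res mm [[0.4, -0.7], [-0.5, 0.5], [0.2, 1.0], [-0.1, -0.8]]
px [[340.70001220703125, 164.89999389648438], [381.0, 229.6999969482422], [243.8000030517578, 226.39999389648438], [271.8999938964844, 266.1000061035156], [306.20001220703125, 276.20001220703125]] 
t [0.5925 0.2031] yaw 2.3972 res mm [[0.5, -0.2], [0.0, -0.2], [0.4, 0.8], [-0.8, 0.3], [-0.1, -0.7]]
```

```bash
cat >> h.py <<'E'
CT,CY=np.array([.5925,.2031]),2.3972
DT,DY=np.array([.5471,-.1518]),.2742
GX,GH=7.,29.   # TCP in cover frame, mm (x, height)
def rz(a): return R.from_euler('z',a)
def tool(yaw,th=0):  # cover-aligned tool, tilt th rad tongue down
    return (rz(yaw)*R.from_euler('y',-th)*rz(-yaw)*R.from_quat(ori(yaw+1.5*np.pi))).as_quat()
def cpose(tip,th,dx=0,g=None):
    """TCP pose with the tongue point at bay coords tip (mm), tilt th"""
    g=(GX,0,GH) if g is None else g
    r=rz(DY)*R.from_euler('y',-th)
    p=np.r_[DT,.03]+rz(DY).apply(np.array(tip)/1000)+r.apply((np.array(g)-[-50,-10,0])/1000)
    return p,tool(DY,th)
def F(): return get_obs()["wrist_force"].round(1)
E
python3 - <<'E'
from h import *
p=np.r_[CT+rz(CY).apply([.007,0,0])[:2],.12]
hand.move_gripper(.045,60)
bot.reach(p,tool(CY));print(get_obs()["position"]-p,F())
p[2]=.029;bot.servo_line(p);print(get_obs()["position"]-p,F())
hand.move_gripper(0.0,60);print(get_obs()["gripper_width"],F())
p[2]=.20;bot.servo_line(p,velocity=.25);print(get_obs()["gripper_width"],F())
import pickle
P,q=cpose((-38,-10,45),0);bot.reach(P,q);print(get_obs()["joint_pos"].round(2),get_obs()["position"]-P)
w=vision.read_camera("wrist");pickle.dump(w,open("held.pkl","wb"));cv2.imwrite("pics/held.png",w["frame"][:,:,::-1])
print(get_obs()["time_s"])
E
```

```text
[7.67015674e-05 4.41315844e-05 7.77611609e-05] [-0.8  0.2  0.3]
[0.00052734 0.00017957 0.00058196] [ 0.2 -0.1  0.3]
0.010193602455751296 [-0.5 -0.3  6.6]
0.010365613488849906 [-1.   0.8 -1.7]
[-0.26  0.46  1.84  0.    0.84  1.04] [-3.88541198e-06  5.59064614e-04 -4.37091778e-04]
9.2583
```

View pics/held.png

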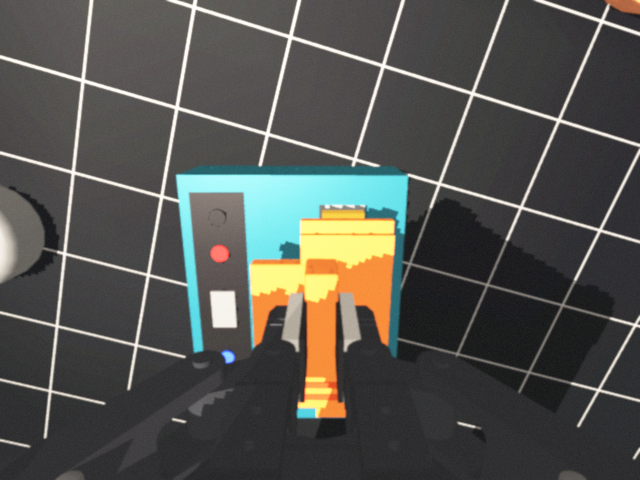

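```bash
python3 - <<'E'
from h import *
import pickle
w=pickle.load(open("held.pkl","rb"))
def bw(P): return np.r_[DT,.03]+rz(DY).apply(np.array(P)/1000.)
cov=np.array([[42,-28,4],[42,8,4],[37,-28,7],[37,8,7],[25,28,7],[28,6,25],[28,-6,25],[-42,-28,7]])+[12,0,45]
print(proj(w,bw(cov)).round(1).tolist())
print(proj(w,bw([[68,68,10],[68,-40,10],[43.5,-29.5,10],[39,-20,6.5],[39,0,6.5]])).round(1).tolist())
f=w["frame"][150:370,170:420,::-1];cv2.imwrite("pics/heldc.png",cv2.resize(f,None,fx=2.7,fy=2.7,interpolation=2))
E
```

```text
[[396.2, 225.2], [302.0, 224.9], [396.8, 239.9], [301.8, 239.7], [250.6, 269.2], [305.5, 280.0], [340.6, 280.1], [386.6, 413.9]]
[[176.5, 174.3], [408.8, 174.8], [383.7, 225.8], [363.0, 232.8], [322.5, 232.7]]
```

View pics/heldc.png

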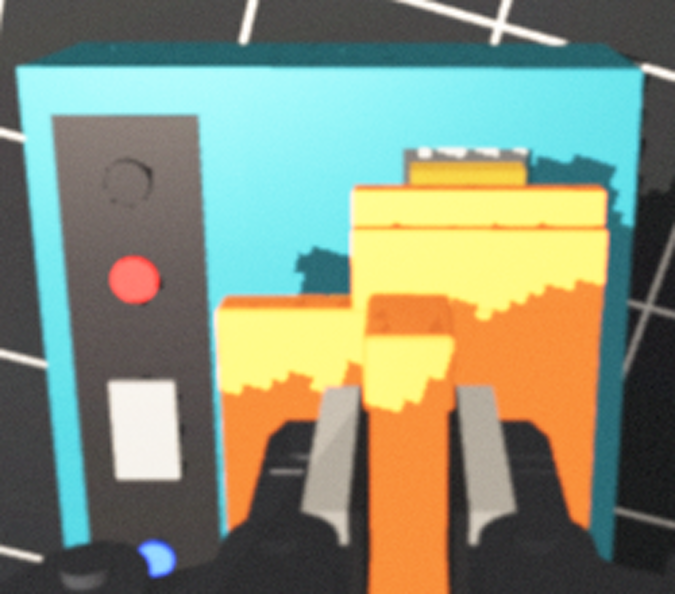

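```bash
sed -i 's/^GX,GH=7.,29./GX,GH=4.7,29./' h.py; python3 - <<'E'
from h import *
th=np.radians(12.3)
P,q=cpose((-39.5,-10,30),th);bot.servo_line(P,q,velocity=.1)
P,q=cpose((-39.5,-10,6),th);bot.servo_line(P,q,velocity=.06);bot.dwell(.15);f0=F();print(f0,get_obs()["position"]-P)
z=6
while z>-2.5:
    z-=.75;P,q=cpose((-39.5,-10,z),th);bot.servo_line(P,q,velocity=.03);f=F()-f0;print(z,f.round(1))
    if f[2]>2.5: break
import pickle
print(get_obs()["time_s"])
cs=[vision.read_camera(n) for n in("wrist","scene")]
cv2.imwrite("pics/tilt.png",np.hstack([cs[0]["frame"][150:450,170:470],cv2.resize(cs[1]["frame"][160:250,230:340],(367,300),interpolation=2)])[:,:,::-1])
E
```

```text
[-0.7 -0.3 -1.4] [ 2.29371455e-04 -9.72213359e-05  2.28062643e-04]
5.25 [ 1.2 -0.3  1. ]
4.5 [ 0.3 -0.2  0.9]
3.75 [1.5 0.5 0.9]
3.0 [1.1 0.  1.4]
2.25 [0.6 0.3 0.8]
1.5 [ 1.3 -0.5  1.4]
0.75 [1.1 1.8 5.1]
12.125
```

View pics/tilt.png

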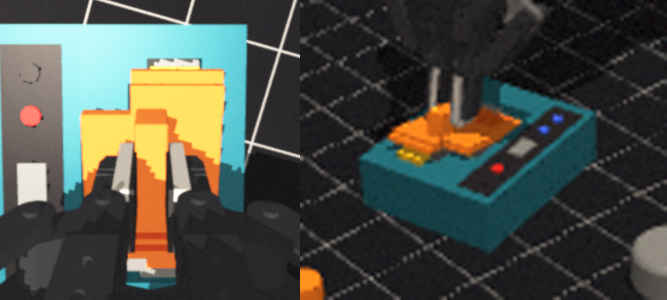

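```bash
python3 - <<'E'
from h import *
th=np.radians(12.3)
z=1.2;P,q=cpose((-39.5,-10,z),th);bot.servo_line(P,q,velocity=.03);bot.dwell(.1);f0=F();print(f0)
x=-39.5;ux=rz(DY).as_matrix()
while x>-49.4:
    x-=1;P,q=cpose((x,-10,z),th);bot.servo_line(P,q,velocity=.04);f=(F()-f0)@ux;print(x,f.round(1))
    if np.abs(f).max()>7: break
bot.dwell(.1);print(((F()-f0)@ux).round(1),get_obs()["time_s"])
E
```

```text
[1.6 0.9 2.3]
-40.5 [-0.5 -1.1 -1.2]
-41.5 [-1.1 -0.5 -0.2]
-42.5 [-0.2 -0.9 -0.1]
-43.5 [-0.6 -1.   0.3]
-44.5 [-0.4 -1.4 -0.5]
-45.5 [ 0.1 -0.2 -0.5]
-46.5 [-0.6 -0.   0.3]
-47.5 [-1.6 -0.2 -0.2]
-48.5 [ 0.  -0.7 -0.4]
-49.5 [ 0.8  0.3 -0.2]
[ 2.  -0.8  0. ] 15.175
```

```bash
python3 - <<'E'
from h import *
ux=rz(DY).as_matrix();f0=np.array([1.6,.9,2.3])-[0,0,1.5]
for d in(11,10,9,8,7,6):
    P,q=cpose((-49.4,-10,1),np.radians(d));bot.servo_line(P,q,velocity=.03);f=(F()-f0)@ux;print(d,f.round(1))
    if f[2]>6 or np.abs(f[:2]).max()>8:break
w=vision.read_camera("wrist")["frame"];s=vision.read_camera("scene")["frame"]
cv2.imwrite("pics/in.png",np.hstack([w[150:450,170:470],cv2.resize(s[160:250,230:340],(367,300),interpolation=2)])[:,:,::-1])
print(get_obs()["time_s"])
E
```

```text
11 [-0.1 -0.8  3.2]
10 [ 0.3 -1.2  2.2]
9 [-0.  -0.5  3.8]
8 [-0.2 -1.4  3.6]
7 [-2.5 -1.5  4.7]
6 [-3.1 -2.5  5.5]
16.775
```

View pics/in.png

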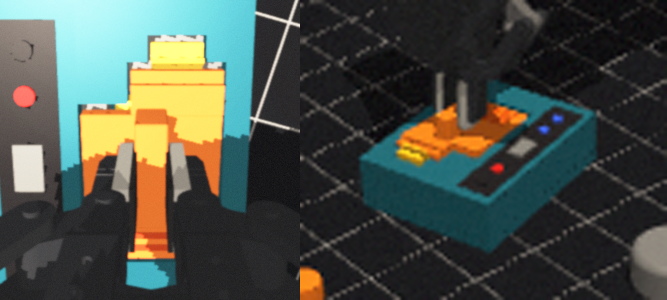

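```bash
python3 - <<'E'
from h import *
ux=rz(DY).as_matrix()
hand.move_gripper(.03);print(get_obs()["gripper_width"])
P,q=cpose((-49.4,-10,1),np.radians(6),g=(GX,0,85));bot.servo_line(P,q,velocity=.12)
hand.move_gripper(0,40)
def pp(z): return np.r_[(np.r_[DT,0]+rz(DY).apply([.0222,0,0]))[:2],z+.017]
bot.servo_line(pp(.085),tool(DY),velocity=.12);bot.dwell(.1);f0=F();print(f0)
bot.servo_line(pp(.066),velocity=.08)
z=.066;pk=0
while z>.0515:
    z-=.001;bot.servo_line(pp(z),velocity=.03);f=(F()-f0)@ux;print(round(z,4),f.round(1),round(get_obs()["position"][2]-.017,4))
    if f[2]>22: break
print(get_obs()["time_s"])
E
```

```text
0.03009566154844316
[ 0.  -0.2  0.7]
0.065 [ 0.7  0.3 -0.9] 0.0652
0.064 [ 0.2 -0.6 -1.2] 0.064
0.063 [0.4 0.1 0.2] 0.063
0.062 [0.7 0.7 1.5] 0.0622
0.061 [1.8 1.9 4.3] 0.0613
0.06 [-0.9  0.1 -0.5] 0.0595
0.059 [ 0.1  0.4 -0.9] 0.0587
0.058 [-0.1 -0.3 -0.9] 0.0579
0.057 [-0.  -0.1 -0.4] 0.057
0.056 [-0.4 -0.3 -0.4] 0.0559
0.055 [0.3 0.1 1.3] 0.0551
0.054 [-3.6  1.3 12.8] 0.055
0.053 [-6.2  4.1 22.3] 0.0549
22.275
```

```bash
python3 - <<'E'
from h import *
import pickle
p=get_obs()["position"].copy();p[2]=.17;bot.servo_line(p,velocity=.15)
# back off along bay -x a little so the camera sees the bay
p2=np.r_[DT,.2];bot.servo_line(p2,velocity=.15);bot.dwell(.2)
w=vision.read_camera("wrist");pickle.dump(w,open("end.pkl","wb"))
def bw(P): return np.r_[DT,.03]+rz(DY).apply(np.array(P)/1000.)
print(proj(w,bw([[-42,-28,7],[-42,28,7],[25,28,7],[37,-28,7],[37,8,7],[28,6,25],[28,-6,25],[-14,6,25],[39,0,6.5],[39,-20,6.5],[68,68,10],[68,-40,10]])).round(1).tolist())
f=w["frame"][100:320,200:400,::-1];cv2.imwrite("pics/end.png",cv2.resize(f,None,fx=2.7,fy=2.7,interpolation=2))
print(get_obs()["time_s"],F())
E
```

```text
[[358.3, 276.9], [284.9, 276.9], [282.5, 189.6], [361.3, 172.8], [310.4, 172.8], [312.8, 189.7], [330.7, 189.8], [313.1, 249.3], [321.7, 169.8], [350.0, 169.9], [221.4, 127.3], [380.8, 127.4]]
23.7417 [ 0.4  0.7 -0.4]
```

View pics/end.png

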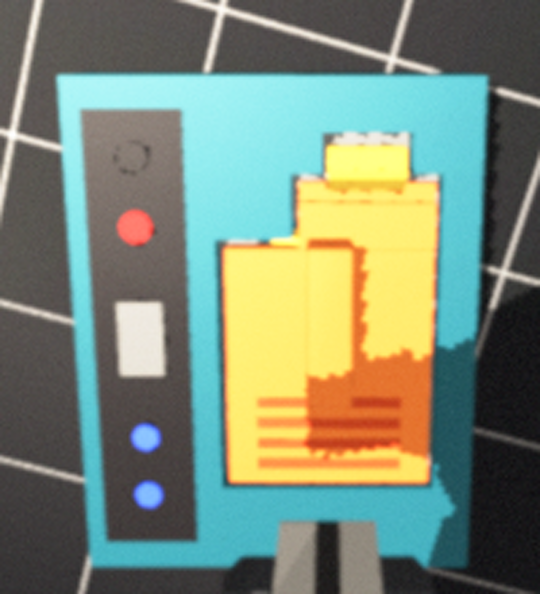

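```bash
python3 -c "
from workcell import hand_in;print(hand_in())"
```

```text
the job is handed in; nothing more can be done
None
```

The orange cover is seated in the lamp driver's bay with its tongue under the lip and the yellow catch over its end. I handed the job in at about 24 s on the robot's clock; no verdict was reported.

- **What I did:** I gripped the cover by its rib and turned it to match the bay. A close look showed it sitting about 2 mm off along the rib in the jaws, so I corrected for that. I then lowered it tilted 12.3° to the bay floor and slid the tongue under the lip. Next I eased the tilt to 6° and released it. Finally I pressed the catch end down with closed fingers.
- **Force check:** The push force rose to about 4 N, then dropped to zero as the catch gave way. The cover stopped firmly at 55 mm, which is the fully seated height. The last press reached 22 N, above the suggested 3–12 N but below the limits.
- **Last picture:** The cover fills the bay, its outline is within about 1–2 mm of where I expected it, and the catch's nose lies over the step. The gripper was clear of everything.
- **Not checked:** I did not re-measure the glue bottle, carton, puck and tape roll at the end. None of the moves went near them, and I felt no unexpected contact. I also did not measure the catch joint's value; the picture shows it out.

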